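Fit the sharpening disc and set the speed wheel

TASK

Get the sharpening machine ready for the chisels: pick up the aluminium disc by its square boss, turn it so that its four holes line up with the four studs on the hub, and lower it (do not drop it) over the studs until it lies flat and fully home on the hub. Also roll the knurled speed thumbwheel on the machine's deck until the face with three pips is uppermost, between the two index marks. Let go of everything and leave the things lying about on the bench where they are.

Things in the scene. Friction and masses are not known exactly. Their poses are not given: they have to be found in the camera images.
- disc: Loose aluminium disc, 160 mm diameter, 12 mm thick, about 0.6 kg, boss up, flat on the bench. Origin: centre of the underside, z up. Four 15 mm through holes lie on its diagonals at (+-37, +-37) mm, so it fits in any of four quarter turns.
- boss_top (a point): Centre of the top of the disc's square dark steel boss (44 x 44 mm, 40 mm high above the disc's top face, so this point is 52 mm above the disc's underside). Its flats face the disc's own x and y axes: grip it across two opposite flats.
- hub_face (a point): Centre of the top of the machine's hub, a level steel flange 130 mm wide, 103 mm above the bench, on which the disc's underside rests when home. Four upright studs at (+-37, +-37) mm along this point's x and y: 10 mm diameter for 17 mm, then tapering to 4 mm at the top, 25 mm above the flange. Set at any angle to the machine; the spindle is locked and does not turn.
- wheel_axis (a point): Centre of the thumbwheel, on its axis, level with the machine's flat deck, 85 mm above the bench and 135 mm from the hub's axis, on the machine's robot side. y along the wheel's axis, z up, x towards the hub. A flat frame 3 mm high surrounds the wheel; the grey casing is 275 x 220 mm and fixed.
- speed_wheel (a joint): Turn (rad) of the black thumbwheel: 40 mm radius, 25 mm wide, upper half above the deck. Grows as its top moves towards the hub. One white pip uppermost at 0, two at 0.6, three at 1.2, four at 1.8; stops at -0.3 and 2.1. 4 mm high ridges across the rim midway between pip faces. Stiff (2 N at the rim), stays where left. Roll it by the ridges, or pinch its flat sides and turn.
- oil_bottle: Bystander: capped bottle, 56 mm diameter, 140 mm tall, standing on the bench; origin under its centre.
- mallet: Bystander: hammer, 260 mm long, lying on the bench.
- offcut: Bystander: timber offcut, 160 x 70 x 30 mm, lying on the bench; origin under its centre.
There are look-alikes about, which are no part of the job. Several things have the shape of the disc; the one meant has the colours described above.

How it is judged:
At the end, for the whole second after the job is handed in: The disc lies boss up on the hub over all four studs (underside within 3 mm of the hub face, centred within 6 mm, holes in line with the studs within 0.12 rad, tilted less than 0.04 rad) and at rest, and the speed wheel stands at three pips (1.2 +- 0.16 rad) (z of disc in the frame of hub_face between -0.003 and 0.003 m and horizontal distance between disc and hub_face below 0.006 m and angle between disc's own z axis and vertical below 0.04 rad and (angle between the x axis of disc and the x axis of hub_face, either way round below 0.12 rad or angle between the x axis of disc and the y axis of hub_face, either way round below 0.12 rad) and linear speed of disc below 0.02 m/s and value of joint speed_wheel between 1.04 and 1.36 rad); the robot touches nothing.
It fails at once if the disc is dropped (moves faster than 0.5 m/s with no finger touching it) (linear speed of disc above 0.5 m/s and contact force between the fingers and disc below 0.3 N).
It fails at once if the oil bottle, hammer or offcut is moved more than 30 mm (distance of any of oil_bottle, mallet, offcut from where it was at the start of the episode above 0.03 m).
It also fails if it takes over 64 s, if anything falls off the work surface, if the arm or the gripper's body presses on something with over 40 N, if the wrist force passes 120 N, or if a joint passes its speed limit or range.

ROBOT

A 6-joint arm with a two-finger parallel gripper is mounted at the origin on the work surface. World frame = base frame: x ahead of the robot, y to its left, z up, the work surface at z = 0. Lengths are in m, angles in rad, forces in N, time in s.
With the tool pointing down it reaches from about 0.3 to 1 m from the base axis. Payload 5.1 kg.
Tool frame: the origin (TCP) lies midway between the tips of the shut fingers; the grasp point (between the pads) lies manip.tcp_to_grasp behind it (manip.tcp_to_grasp is the distance from the TCP to the grasp point, in m); z points along the fingers, y is the line along which they close (so a half turn about z gives the same grasp; the last joint's range is limited). The gripper opens to 95 mm and grips with 3 to 60 N. Pads are 20 mm wide; open, the fingers measure 119 mm over their backs; the gripper's body (75 mm by 180 mm) begins 59 mm behind the grasp point.
Start: joints at [1.233, 0.124, 1.65, -0, 1.367, -0.083], TCP at [0.164, 0.629, 0.215] pointing down, gripper open.
Joint ranges: [-2.61, 2.61], [-1.02, 2.33], [0.03, 2.71], [-1.35, 4.49], [0.32, 2.68], [-2.91, 2.91]. Speed limits (rad/s): [2.57, 2.57, 3.14, 3.14, 3.14, 3.14].

INTERFACE

Orientations are given as a rotation vector (axis times angle).
In Python, from station import monitor, camera, ticket, finder, manip gives the robot as it stands.
- The arm moves only by the shell command python3 -m jog 'ROWS' [OPENING] [FORCE]. ROWS is JSON, a list of rows, each an object with "offset": the shift along the world's x, y, z in m, a list of three; "rot": the turn, a rotation vector about the world's x, y, z in rad, a list of three. In form: [{"offset": [x, y, z], "rot": [rx, ry, rz]}, ...]. A call has exactly 10 rows; each row shifts and turns the commanded pose from where the row before left it; what a row does not reach is not made up. A row lasts 1/12 s, in which the tool goes at most 41.7 mm and 7.16 degrees, less where a joint would pass 70% of its speed; a pose out of reach is approached as far as the arm can. A call is refused whole if a number of a shift passes 0.0417 or a number of a turn 0.125, either way. A call with a gripper value outside its range is refused whole. OPENING is the closure, from 0 (fully open) to 1 (shut), set as the call begins (- or left out, the last holds). The fingers move at their own pace and stop on an object; FORCE is the grip in N (left out, the last holds). Time passes only in rows, so rows that do not move let the fingers close, or fill a call up. It gives the time, the measured TCP pose, the force, the opening and the grip force at its end, in the units of the state.
- monitor.read_state(): the state, without advancing time (a new reading comes with each control period).
- camera(name): name is "side" or "top"; returns a dict with "image" (400x640x3 uint8, blue, green, red), "z_map" (400x640 float32, m along the optical axis (not along the pixel's ray), 0 where there is no reading), "fov_y" (degrees; the focal length in pixels is half the picture's height over the tangent of half this angle, whatever the lens; pixels are square), "cx", "cy" (the principal point, pixels), "dist" ([k1, k2, p1, p2, k3] as OpenCV has them; the pictures are not rectified), "R" (3x3) and "t" (3): a world point X has camera coordinates R X + t. Camera axes: x right, y down, z forward; pixel columns grow to the right and rows downward; lengths in m; the calibration is good to about 2 mm. A picture is of the moment at which its call begins.
- ticket.close_job(): hands the job in; it is judged then, once.
Trained networks look in a picture, given as the dict that the camera call returned (one of the last four; its "shot" number tells which), for a name from the list of things; names that differ only in an ending like _2 or _b are one class to them, and where a whole thing is asked for, a point or a joint stands for the part that bears it (a point fixed in the world has none). Each returns a list of dicts, best first, with "score" (0 to 1); they miss things now and then, are a little off and sometimes report something else, mostly with a low value. They report only what shows in the picture. A call takes as long as a camera call. They do not tell look-alikes from the thing itself.
- finder.look_for(picture, label): "centre" ([row, column] in pixels, amid what is visible of it).
- finder.mark_of(picture, label): "centre" ([row, column] in pixels: a listed point, or the origin of a listed thing).
The state is a dict: "time": time; "joints": joint angles; "joint_velocities": joint speeds; "effort": joint torques, N m; "tcp_pos": TCP position; "orientation": TCP orientation; "ft_force": force on the tool from outside, world axes, zero at the start; "wrist_torque": the same for the moment, N m; "width": finger opening in m; "grasp_force": force on a finger pad.
Only numpy, scipy, OpenCV 4.12 (cv2) and the standard library are available. Lean on these libraries where they do the work, as an engineer would, in place of code of your own. Each camera call takes 0.05 s, during which the arm holds its last target. There are 200 camera calls.

## Working session

There is one attempt and no reset: what is moved stays moved. The work goes in short steps, Python scripts to look and compute and a shell command to move; the robot and the scene stay as the last step left them, time stands still between calls to the robot, and variables do not carry over. Pictures are saved under pics/ and viewed, at most 10 in all, crops included, and the job is handed in when it is done.

```bash
ls; mkdir -p pics
cat > h.py <<'E'
import numpy as np, cv2
from station import monitor, camera, ticket, finder, manip
def K(p):
    f=p["image"].shape[0]/2/np.tan(np.radians(p["fov_y"])/2)
    return np.array([[f,0,p["cx"]],[0,f,p["cy"]],[0,0,1.]])
def ray(p,rc):
    u=cv2.undistortPoints(np.array([[[rc[1],rc[0]]]],float),K(p),np.array(p["dist"],float))[0,0]
    return np.array([u[0],u[1],1.])
def at_depth(p,rc):
    r,c=int(round(rc[0])),int(round(rc[1])); w=p["z_map"][max(r-1,0):r+2,max(c-1,0):c+2]; w=w[w>0]
    if not len(w): return None
    R=np.array(p["R"]); return R.T@(ray(p,rc)*np.median(w)-np.array(p["t"]))
def at_z(p,rc,z):
    R=np.array(p["R"]); o=-R.T@np.array(p["t"]); d=R.T@ray(p,rc); return o+d*(z-o[2])/d[2]
def cloud(p):
    h,w=p["z_map"].shape; v,u=np.mgrid[0:h,0:w]
    q=cv2.undistortPoints(np.stack([u,v],-1).reshape(-1,1,2).astype(float),K(p),np.array(p["dist"],float)).reshape(h,w,2)
    X=np.dstack([q,np.ones((h,w))])*p["z_map"][...,None]
    X=(X-np.array(p["t"]))@np.array(p["R"]); X[p["z_map"]<=0]=np.nan; return X
def px(p,X):
    R=np.array(p["R"]); q,_=cv2.projectPoints(np.array(X,float).reshape(-1,1,3),cv2.Rodrigues(R)[0],np.array(p["t"],float),K(p),np.array(p["dist"],float)); return q[:,0]
E
python3 - <<'E'
from h import *
np.set_printoptions(precision=3,suppress=True)
print(manip.tcp_to_grasp, monitor.read_state())
for n in("top","side"):
    p=camera(n); cv2.imwrite(f"pics/{n}0.png",p["image"]); R=np.array(p["R"]);print(n,p["fov_y"],-R.T@np.array(p["t"]))
    for l in("disc","boss_top","hub_face","wheel_axis","speed_wheel","oil_bottle","mallet","offcut"):
        for f in(finder.look_for,finder.mark_of):
            try: print(l,f.__name__,[(np.round(d["centre"]),round(d["score"],2),at_depth(p,d["centre"])) for d in f(p,l)[:4]])
            except Exception as e: print(l,f.__name__,e)
E
```

```text
pics
0.0188 {'time': 0.0, 'joints': array([ 1.233,  0.125,  1.652,  0.   ,  1.367, -0.083]), 'joint_velocities': array([-0.001,  0.001,  0.001,  0.   ,  0.   , -0.   ]), 'effort': array([  0.002, -41.758, -35.994,   0.078,   0.049,  -0.   ]), 'tcp_pos': array([0.164, 0.628, 0.213]), 'orientation': array([-0.399, -3.116,  0.003]), 'ft_force': array([0.364, 0.103, 0.801]), 'wrist_torque': array([-0.016,  0.017, -0.017]), 'grasp_force': 0.0, 'width': 0.09521278810052819}
top 55.87818084860005 [ 0.532 -0.007  1.445]
disc call [(array([162., 391.]), 0.86, array([ 0.774, -0.247,  0.048])), (array([217., 384.]), 0.69, array([ 0.572, -0.218,  0.048])), (array([215., 332.]), 0.62, array([ 0.581, -0.024,  0.052])), (array([258., 250.]), 0.38, array([0.429, 0.265, 0.124]))]
disc call [(array([215., 389.]), 0.82, array([ 0.577, -0.234,  0.049])), (array([161., 391.]), 0.75, array([ 0.779, -0.247,  0.048])), (array([217., 334.]), 0.58, array([ 0.571, -0.029,  0.049]))]
boss_top call [(array([217., 334.]), 0.83, array([ 0.572, -0.031,  0.049])), (array([218., 390.]), 0.73, array([ 0.568, -0.239,  
[... 2425 characters left out ...]
.086]))]
wheel_axis call [(array([182., 239.]), 0.93, array([0.42 , 0.24 , 0.104]))]
speed_wheel call [(array([180., 239.]), 0.84, array([0.423, 0.243, 0.112]))]
speed_wheel call it knows: boss_top, disc, hub_face, mallet, offcut, oil_bottle, wheel_axis
oil_bottle call [(array([179., 353.]), 0.85, array([0.769, 0.03 , 0.089]))]
oil_bottle call [(array([191., 353.]), 0.89, array([0.772, 0.027, 0.022]))]
mallet call []
mallet call [(array([157., 211.]), 0.89, array([0.431, 0.508, 0.005])), (array([180., 239.]), 0.33, array([0.423, 0.242, 0.111]))]
offcut call [(array([370., 381.]), 0.93, array([ 0.416, -0.549,  0.03 ]))]
offcut call [(array([370., 382.]), 0.7, array([ 0.417, -0.55 ,  0.031]))]
```

Run:
```python
import cv2
a=cv2.imread("pics/top0.png")[130:300,205:440]; cv2.imwrite("pics/topc.png",cv2.resize(a,None,fx=3.4,fy=3.4,interpolation=cv2.INTER_CUBIC))
a=cv2.imread("pics/side0.png")[130:310,215:455]; cv2.imwrite("pics/sidec.png",cv2.resize(a,None,fx=3.3,fy=3.3,interpolation=cv2.INTER_CUBIC))
```

```text
(no output)
```

View pics/topc.png

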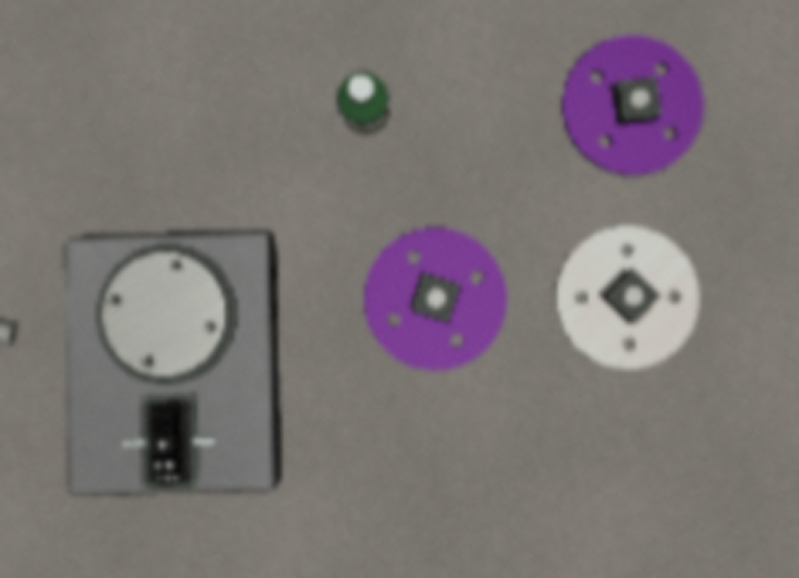

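View pics/sidec.png

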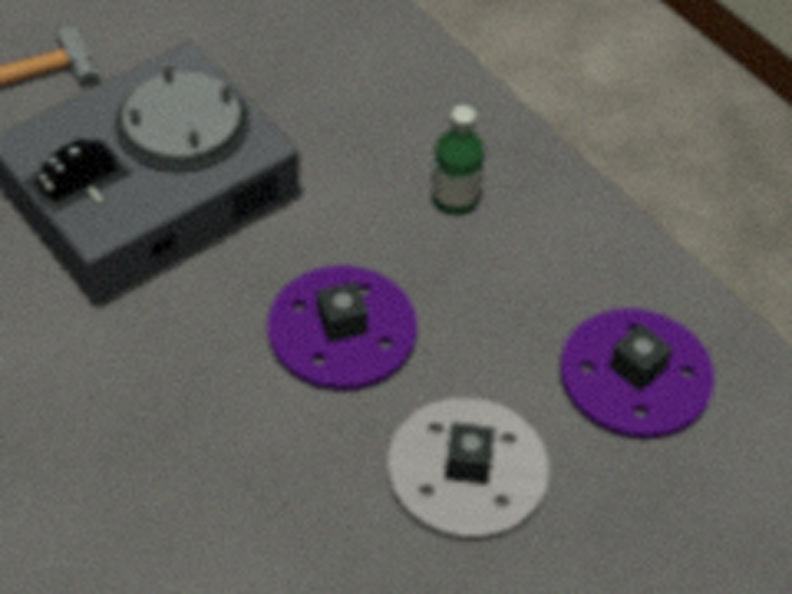

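Discs in the top picture: purple at (161,391), purple at (217,334), bare aluminium at (217,390). The last one fits (aluminium disc, dark steel square boss), and this crop confirms it. The hub is at about (220,253). The wheel at about (258,252) shows one pip between the marks.

```bash
cat > m.py <<'E'
from h import *
from scipy.optimize import least_squares
np.set_printoptions(precision=4,suppress=True)
def blobs(p,X0,rmin,rmax,z,thr,bright=None):
    """dark blobs in annulus about X0, mapped to plane z"""
    g=p["image"].max(2).astype(np.float32)
    h,w=g.shape; v,u=np.mgrid[0:h,0:w]
    q=cv2.undistortPoints(np.stack([u,v],-1).reshape(-1,1,2).astype(float),K(p),np.array(p["dist"],float))[:,0]
    d=np.c_[q,np.ones(len(q))]@np.array(p["R"]); o=-np.array(p["R"]).T@np.array(p["t"])
    XY=(o+d*((z-o[2])/d[:,2])[:,None])[:,:2].reshape(h,w,2)
    r=np.hypot(*(XY-X0[:2]).transpose(2,0,1)); m=(r>rmin)&(r<rmax)
    base=np.median(g[m]); mask=(m&(g<base*thr)).astype(np.uint8)
    n,lab,st,_=cv2.connectedComponentsWithStats(mask); out=[]
    for i in range(1,n):
        if st[i,4]>=3:
            k=lab==i; wt=base-g[k]; out.append((st[i,4],(XY[k]*wt[:,None]).sum(0)/wt.sum()))
    return sorted(out,key=lambda a:-a[0])[:4]
def fit(P):
    P=np.array(P); c=P.mean(0); d=P-c; a=np.arctan2(d[:,1],d[:,0]); 
    th=np.angle(np.exp(4j*(a-np.pi/4)).mean())/4
    return c,th,np.hypot(*d.T)
def circ(p,X0,rad,zlo,zhi):
    C=cloud(p); r=np.hypot(C[...,0]-X0[0],C[...,1]-X0[1]); m=(r<rad)&(C[...,2]>zlo)&(C[...,2]<zhi)
    Q=C[m]; (cx,cy),R=cv2.minEnclosingCircle(Q[:,:2].astype(np.float32)); return np.array([cx,cy]),R,Q.mean(0),len(Q)
E
python3 - <<'E'
from m import *
for n in("top","side"):
    p=camera(n); print(n)
    print("disc circ",circ(p,(.57,-.24),.1,.007,.02)); print("boss",circ(p,(.57,-.24),.05,.044,.06)); print("hub",circ(p,(.56,.26),.08,.096,.109))
    print("deck wheel",circ(p,(.425,.255),.06,.1,.14))
    b=blobs(p,(.572,-.238),.044,.061,.01,.75); print([(x[0],x[1]) for x in b]); print("disc",fit([x[1] for x in b]))
    for z in(.110,.118):
        b=blobs(p,(.561,.26),.040,.062,z,.75); print([x[0] for x in b]); print("studs",z,fit([x[1] for x in b]))
E
```

```text
top
disc circ (array([ 0.5704, -0.2426]), 0.08052515238523483, array([ 0.5715, -0.2415,  0.011 ]), 949)
boss (array([ 0.5737, -0.2422]), 0.029490947723388672, array([ 0.5736, -0.2419,  0.0501]), 140)
hub (array([0.5564, 0.2605]), 0.06577114760875702, array([0.5564, 0.2598, 0.1019]), 980)
deck wheel (array([0.4235, 0.2564]), 0.04047728329896927, array([0.4244, 0.2564, 0.1174]), 176)
[(np.int32(8), array([ 0.5713, -0.2951])), (np.int32(8), array([ 0.5186, -0.2434])), (np.int32(6), array([ 0.6242, -0.2427])), (np.int32(6), array([ 0.5717, -0.1897]))]
disc (array([ 0.5715, -0.2427]), np.float64(-0.7837863061300372), array([0.0524, 0.0528, 0.0528, 0.0531]))
[np.int32(13), np.int32(8), np.int32(7), np.int32(4)]
studs 0.11 (array([0.5772, 0.2832]), np.float64(-0.6278293574688113), array([0.0344, 0.0269, 0.0721, 0.0511]))
[np.int32(36), np.int32(8), np.int32(7), np.int32(4)]
studs 0.118 (array([0.5716, 0.2783]), np.float64(-0.5408412617567991), array([0.0356, 0.029 , 0.0661, 0.0487]))
side
disc circ (array([ 0.5698, -0.2376]), 0.09718584269285202, array([ 0.5691, -0.2491,  0.0126]), 1309)
bo
[... 189 characters left out ...]
heel (array([0.4237, 0.2551]), 0.040893834084272385, array([0.4204, 0.2486, 0.1162]), 204)
[(np.int32(10), array([ 0.6266, -0.2424])), (np.int32(10), array([ 0.522 , -0.2424])), (np.int32(9), array([ 0.5738, -0.1896])), (np.int32(9), array([ 0.5747, -0.2942]))]
disc (array([ 0.5743, -0.2421]), np.float64(-0.7811539271783845), array([0.0524, 0.0523, 0.0525, 0.0521]))
[np.int32(18), np.int32(13), np.int32(11), np.int32(10)]
studs 0.11 (array([0.5594, 0.2601]), np.float64(0.5065521555687157), array([0.0543, 0.0524, 0.0535, 0.053 ]))
[np.int32(17), np.int32(8), np.int32(8), np.int32(5)]
studs 0.118 (array([0.5563, 0.2549]), np.float64(0.5059915593128057), array([0.054 , 0.0541, 0.0525, 0.0512]))
```

```bash
cat >> m.py <<'E'
from scipy.spatial.transform import Rotation as Ro
def tool():
    s=monitor.read_state(); R=Ro.from_rotvec(s["orientation"]).as_matrix(); return s,R
def status():
    s,R=tool(); print("t",round(s["time"],2),"tcp",s["tcp_pos"],"yaw of tool y(deg)",round(np.degrees(np.arctan2(R[1,1],R[0,1])),2),"z",R[:,2],"F",s["ft_force"],"w",round(s["width"],4),"g",round(s["grasp_force"],1))
E
python3 - <<'E'
from m import *
status()
for n in("top","side"):
    p=camera(n)
    for z in(.114,.118,.122):
        b=blobs(p,(.557,.259),.044,.058,z,.85); print(n,z,[x[0] for x in b],*fit([x[1] for x in b]))
    C=cloud(p); m=(C[...,2]>.08)&(C[...,2]<.09)&(abs(C[...,0]-.5)<.2)&(abs(C[...,1]-.26)<.2)
    print(cv2.minAreaRect(C[m][:,:2].astype(np.float32)))
E
```

```text
t 1.7 tcp [0.1639 0.629  0.2146] yaw of tool y(deg) 75.4 z [-0.     -0.0001 -1.    ] F [-0.1561 -0.4715  0.3829] w 0.0953 g 0.0
top 0.114 [np.int32(14), np.int32(12), np.int32(12), np.int32(7)] [0.556  0.2586] 0.500553097916015 [0.0517 0.052  0.0515 0.0526]
top 0.118 [np.int32(15), np.int32(12), np.int32(12), np.int32(6)] [0.5559 0.2581] 0.5008183714249923 [0.0521 0.052  0.0515 0.0523]
top 0.122 [np.int32(15), np.int32(12), np.int32(12), np.int32(6)] [0.5559 0.2575] 0.5019089923182272 [0.0526 0.0519 0.0513 0.0523]
((0.5025875568389893, 0.25890931487083435), (0.27114492654800415, 0.22062931954860687), 1.2679091691970825)
side 0.114 [np.int32(18), np.int32(15), np.int32(13), np.int32(9)] [0.5568 0.2573] 0.5046503475054245 [0.0517 0.0529 0.0522 0.0508]
side 0.118 [np.int32(26), np.int32(16), np.int32(16), np.int32(6)] [0.5569 0.2554] 0.49609331931121936 [0.0541 0.0513 0.0526 0.0501]
side 0.122 [np.int32(14), np.int32(11), np.int32(10)] [0.5598 0.269 ] 0.4909742948347832 [0.0553 0.056  0.0394]
((0.5038041472434998, 0.25411468744277954), (0.27982521057128906, 0.2268347442150116), 0.6659144759178162)
```

```bash
python3 -m jog '[{"offset":[0.0164,-0.0249,0],"rot":[0,0,0.0284]},{"offset":[0.0164,-0.0249,0],"rot":[0,0,0.0284]},{"offset":[0.0164,-0.0249,0],"rot":[0,0,0.0284]},{"offset":[0.0164,-0.0249,0],"rot":[0,0,0.0284]},{"offset":[0.0164,-0.0249,0],"rot":[0,0,0.0284]},{"offset":[0.0164,-0.0249,0],"rot":[0,0,0.0284]},{"offset":[0.0164,-0.0249,0],"rot":[0,0,0.0284]},{"offset":[0.0164,-0.0249,0],"rot":[0,0,0.0284]},{"offset":[0.0164,-0.0249,0],"rot":[0,0,0.0284]},{"offset":[0.0164,-0.0249,0],"rot":[0,0,0.0284]}]' 0
python3 -m jog '[{"offset":[0.0164,-0.0249,0],"rot":[0,-0.035,0]},{"offset":[0.0164,-0.0249,0],"rot":[0,-0.035,0]},{"offset":[0.0164,-0.0249,0],"rot":[0,-0.035,0]},{"offset":[0.0164,-0.0249,0],"rot":[0,-0.035,0]},{"offset":[0.0164,-0.0249,0],"rot":[0,-0.035,0]},{"offset":[0,0,0],"rot":[0,-0.035,0]},{"offset":[0,0,0],"rot":[0,-0.035,0]},{"offset":[0,0,0],"rot":[0,-0.035,0]},{"offset":[0,0,0],"rot":[0,-0.035,0]},{"offset":[0,0,0],"rot":[0,-0.035,0]}]'
python3 -c "
from m import *
status();print(tool()[0]['joints'])"
```

```text
time: 2.63
tcp_pos: [0.3284, 0.3788, 0.2149]
orientation: [-0.049, 3.141, 0.001]
ft_force: [0.6, 0.3, -0.5]
width: 0.0949
grasp_force: 0.0
time: 3.47
tcp_pos: [0.41, 0.2553, 0.215]
orientation: [-0.04, 2.789, -0.007]
ft_force: [-0.1, 0.8, 0.4]
width: 0.0952
grasp_force: 0.0
t 3.47 tcp [0.41   0.2553 0.215 ] yaw of tool y(deg) 91.54 z [ 0.3449  0.0002 -0.9387] F [-0.056   0.7897  0.3824] w 0.0952 g 0.0
[ 0.556  -0.461   2.1912 -0.2037  1.1171 -0.9811]
```

```bash
python3 -m jog '[{"offset":[0,0,-0.016],"rot":[0,0,0]},{"offset":[0,0,-0.016],"rot":[0,0,0]},{"offset":[0,0,-0.016],"rot":[0,0,0]},{"offset":[0,0,-0.016],"rot":[0,0,0]},{"offset":[0,0,-0.016],"rot":[0,0,0]},{"offset":[0,0,-0.016],"rot":[0,0,0]},{"offset":[0,0,-0.012],"rot":[0,0,0]},{"offset":[0,0,-0.008],"rot":[0,0,0]},{"offset":[0,0,-0.004],"rot":[0,0,0]},{"offset":[0,0,0],"rot":[0,0,0]}]' 0
python3 -c "
from m import *
status()
p=camera('side'); cv2.imwrite('pics/w1.png',cv2.resize(p['image'][130:230,180:310],None,fx=6,fy=6,interpolation=cv2.INTER_CUBIC))"
python3 -m jog '[{"offset":[0,0,0],"rot":[0,0,0]},{"offset":[0,0,0],"rot":[0,0,0]},{"offset":[0,0,0],"rot":[0,0,0]},{"offset":[0,0,0],"rot":[0,0,0]},{"offset":[0,0,0],"rot":[0,0,0]},{"offset":[0,0,0],"rot":[0,0,0]},{"offset":[0,0,0],"rot":[0,0,0]},{"offset":[0,0,0],"rot":[0,0,0]},{"offset":[0,0,0],"rot":[0,0,0]},{"offset":[0,0,0],"rot":[0,0,0]}]' 1 15
```

```text
time: 4.3
tcp_pos: [0.4094, 0.2552, 0.0939]
orientation: [-0.041, 2.793, -0.008]
ft_force: [0.4, 0.2, 1.0]
width: 0.0949
grasp_force: 0.0
t 4.3 tcp [0.4094 0.2552 0.0939] yaw of tool y(deg) 91.57 z [ 0.3418 -0.0007 -0.9398] F [0.3631 0.2133 0.9871] w 0.0949 g 0.0
time: 5.18
tcp_pos: [0.4098, 0.2555, 0.0946]
orientation: [-0.041, 2.791, -0.007]
ft_force: [-0.1, -0.3, -0.2]
width: 0.0336
grasp_force: 0.0
```

View pics/w1.png

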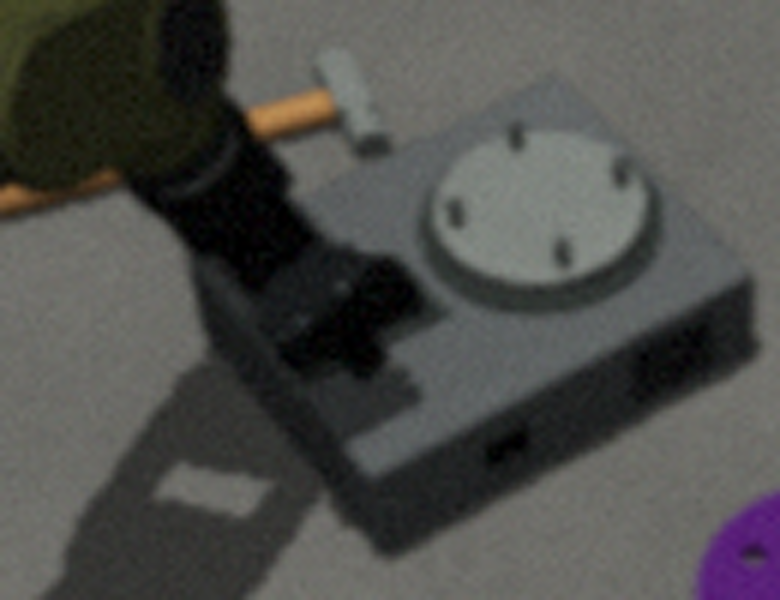

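```bash
python3 -m jog '[{"offset":[0,0,0],"rot":[0,0,0]},{"offset":[0,0,0],"rot":[0,0,0]},{"offset":[0,0,0],"rot":[0,0,0]},{"offset":[0,0,0],"rot":[0,0,0]},{"offset":[0.0018,0,0.0014],"rot":[0,0.0583,0]},{"offset":[0.0019,0,0.0012],"rot":[0,0.0583,0]},{"offset":[0.002,0,0.0009],"rot":[0,0.0583,0]},{"offset":[0.0021,0,0.0007],"rot":[0,0.0583,0]},{"offset":[0.0022,0,0.0004],"rot":[0,0.0583,0]},{"offset":[0.0022,0,0.0001],"rot":[0,0.0583,0]}]' 1 15
python3 -m jog '[{"offset":[0.0022,0,-0.0001],"rot":[0,0.0583,0]},{"offset":[0.0022,0,-0.0004],"rot":[0,0.0583,0]},{"offset":[0.0021,0,-0.0007],"rot":[0,0.0583,0]},{"offset":[0.002,0,-0.0009],"rot":[0,0.0583,0]},{"offset":[0.0019,0,-0.0012],"rot":[0,0.0583,0]},{"offset":[0.0018,0,-0.0014],"rot":[0,0.0583,0]},{"offset":[0,0,0],"rot":[0,0,0]},{"offset":[0,0,0],"rot":[0,0,0]},{"offset":[0,0,0],"rot":[0,0,0]},{"offset":[0,0,0],"rot":[0,0,0]}]'
```

```text
time: 6.02
tcp_pos: [0.418, 0.2545, 0.0981]
orientation: [0.045, -3.128, 0.004]
ft_force: [-10.1, -2.5, 3.6]
width: 0.0248
grasp_force: 15.0
time: 6.85
tcp_pos: [0.4328, 0.2549, 0.094]
orientation: [0.041, -2.788, -0.005]
ft_force: [-4.8, -0.7, 0.2]
width: 0.0251
grasp_force: 15.0
```

```bash
python3 -m jog '[{"offset":[0,0,0],"rot":[0,0,0]},{"offset":[0,0,0],"rot":[0,0,0]},{"offset":[0,0,0],"rot":[0,0,0]},{"offset":[0,0,0],"rot":[0,0,0]},{"offset":[0,0,0.01],"rot":[0,0,0]},{"offset":[0,0,0.02],"rot":[0,0,0]},{"offset":[0,0,0.03],"rot":[0,0,0]},{"offset":[0,0,0.03],"rot":[0,-0.1,0]},{"offset":[0,0,0.03],"rot":[0,-0.1,0]},{"offset":[0,0,0],"rot":[0,-0.1,0]}]' 0
python3 -m jog '[{"offset":[0.015,-0.037,0],"rot":[0,-0.05,-0.081]},{"offset":[0.015,-0.037,0],"rot":[0,0,-0.081]},{"offset":[0.015,-0.037,0],"rot":[0,0,-0.081]},{"offset":[0.015,-0.037,0],"rot":[0,0,-0.081]},{"offset":[0.015,-0.037,0],"rot":[0,0,-0.081]},{"offset":[0.015,-0.037,0],"rot":[0,0,-0.081]},{"offset":[0.015,-0.037,0],"rot":[0,0,-0.081]},{"offset":[0.015,-0.037,0],"rot":[0,0,-0.081]},{"offset":[0.015,-0.037,0],"rot":[0,0,-0.081]},{"offset":[0,-0.037,0],"rot":[0,0,-0.081]}]'
python3 - <<'E'
from m import *
status()
p=camera('side'); q=camera('top')
a=cv2.resize(p['image'][155:205,215:285],(560,400),interpolation=cv2.INTER_CUBIC);b=cv2.resize(q['image'][235:285,230:275],(240,267),interpolation=cv2.INTER_CUBIC)
o=np.zeros((400,800,3),np.uint8);o[:,:560]=a;o[:267,560:]=b;cv2.imwrite('pics/w2.png',o)
E
```

```text
time: 7.68
tcp_pos: [0.4384, 0.2571, 0.2237]
orientation: [0.044, -3.109, -0.01]
ft_force: [0.3, 0.3, 0.5]
width: 0.0864
grasp_force: 0.0
time: 8.52
tcp_pos: [0.571, -0.1168, 0.2159]
orientation: [1.2, 2.899, 0.004]
ft_force: [-0.5, 0.8, 0.2]
width: 0.095
grasp_force: 0.0
t 8.52 tcp [ 0.571  -0.1168  0.2159] yaw of tool y(deg) 45.03 z [ 0.0044  0.0007 -1.    ] F [-0.4694  0.7838  0.1637] w 0.095 g 0.0
```

View pics/w2.png

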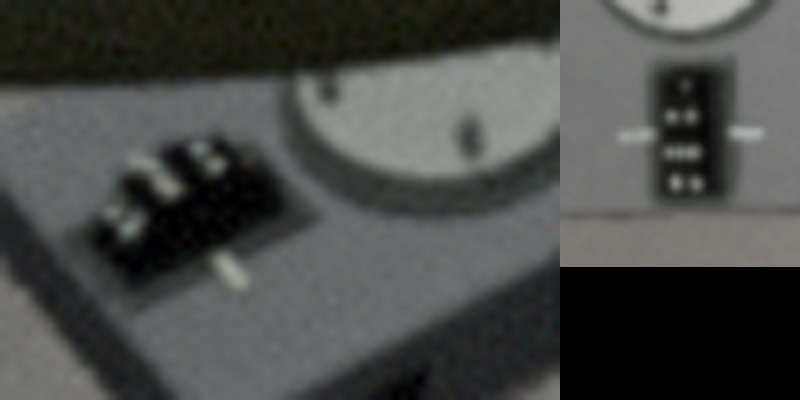

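```bash
python3 -m jog '[{"offset":[0.002,-0.03,0],"rot":[0,0.0044,0]},{"offset":[0,-0.032,-0.01],"rot":[0,0,0]},{"offset":[0,-0.032,-0.02],"rot":[0,0,0]},{"offset":[0,-0.0316,-0.02],"rot":[0,0,0]},{"offset":[0,0,-0.03],"rot":[0,0,0]},{"offset":[0,0,-0.03],"rot":[0,0,0]},{"offset":[0,0,-0.03],"rot":[0,0,0]},{"offset":[0,0,-0.03],"rot":[0,0,0]},{"offset":[0,0,-0.02],"rot":[0,0,0]},{"offset":[0,0,-0.008],"rot":[0,0,0]}]' 0
python3 -c "
from m import *
status()"
python3 -m jog '[{"offset":[0,0,0],"rot":[0,0,0]},{"offset":[0,0,0],"rot":[0,0,0]},{"offset":[0,0,0],"rot":[0,0,0]},{"offset":[0,0,0],"rot":[0,0,0]},{"offset":[0,0,0],"rot":[0,0,0]},{"offset":[0,0,0],"rot":[0,0,0]},{"offset":[0,0,0],"rot":[0,0,0]},{"offset":[0,0,0],"rot":[0,0,0]},{"offset":[0,0,0],"rot":[0,0,0]},{"offset":[0,0,0],"rot":[0,0,0]}]' 1 45
```

```text
time: 9.45
tcp_pos: [0.5692, -0.238, 0.0133]
orientation: [-1.191, -2.898, -0.001]
ft_force: [-0.8, 0.0, -0.3]
width: 0.0948
grasp_force: 0.0
t 9.45 tcp [ 0.5692 -0.238   0.0133] yaw of tool y(deg) 45.33 z [-0.0077  0.0041 -1.    ] F [-0.7941  0.0261 -0.252 ] w 0.0948 g 0.0
time: 10.28
tcp_pos: [0.5709, -0.2408, 0.017]
orientation: [-1.194, -2.902, 0.002]
ft_force: [-4.4, -2.3, 3.1]
width: 0.044
grasp_force: 45.0
```

```bash
python3 -m jog '[{"offset":[0,0,0.005],"rot":[0,0,0]},{"offset":[0,0,0.01],"rot":[0,0,0]},{"offset":[0,0,0.02],"rot":[0,0,0]},{"offset":[0,0,0.03],"rot":[0,0,0]},{"offset":[0,0,0.03],"rot":[0,0,0]},{"offset":[0,0,0.03],"rot":[0,0,0]},{"offset":[0,0.01,0.03],"rot":[0,0,0]},{"offset":[0,0.02,0.02],"rot":[0,0,0]},{"offset":[0,0.03,0.01],"rot":[0,0,-0.014]},{"offset":[0,0.03,0],"rot":[0,0,-0.022]}]'
python3 -m jog '[{"offset":[-0.001,0.035,0],"rot":[0,0,-0.03]},{"offset":[-0.002,0.035,0],"rot":[0,0,-0.03]},{"offset":[-0.002,0.035,0],"rot":[0,0,-0.03]},{"offset":[-0.002,0.035,0],"rot":[0,0,-0.03]},{"offset":[-0.002,0.035,0],"rot":[0,0,-0.03]},{"offset":[-0.002,0.035,0],"rot":[0,0,-0.03]},{"offset":[-0.002,0.035,0],"rot":[0,0,-0.03]},{"offset":[-0.002,0.035,0],"rot":[0,0,-0.03]},{"offset":[-0.002,0.035,0],"rot":[0,0,-0.01]},{"offset":[0,0.03,0],"rot":[0,0,0]}]'
python3 -c "
from m import *
status()"
```

```text
time: 11.12
tcp_pos: [0.5726, -0.1497, 0.2056]
orientation: [1.25, 2.879, 0.002]
ft_force: [1.6, 0.6, -5.8]
width: 0.0436
grasp_force: 45.0
time: 11.95
tcp_pos: [0.5526, 0.1975, 0.2009]
orientation: [-1.594, -2.701, -0.0]
ft_force: [0.2, 0.2, -5.9]
width: 0.0443
grasp_force: 45.0
t 11.95 tcp [0.5526 0.1975 0.2009] yaw of tool y(deg) 28.92 z [-0.0042  0.0028 -1.    ] F [ 0.1719  0.1792 -5.9055] w 0.0443 g 45.0
```

```bash
python3 -m jog '[{"offset":[0.001,0.03,0],"rot":[0,0,0]},{"offset":[0.0008,0.025,-0.005],"rot":[0,0,0]},{"offset":[0,0.006,-0.01],"rot":[0,0,0]},{"offset":[0,0,-0.01],"rot":[0,0,0]},{"offset":[0,0,-0.01],"rot":[0,0,0]},{"offset":[0,0,0],"rot":[0,0,0]},{"offset":[0,0,0],"rot":[0,0,0]},{"offset":[0,0,0],"rot":[0,0,0]},{"offset":[0,0,0],"rot":[0,0,0]},{"offset":[0,0,0],"rot":[0,0,0]}]'
python3 - <<'E'
from m import *
status(); s,_=tool(); zt=s["tcp_pos"][2]-.005
for n in("side","top"):
    p=camera(n)
    C=cloud(p); m=(np.hypot(C[...,0]-.556,C[...,1]-.259)<.1)&(abs(C[...,2]-zt)<.006)
    Q=C[m]
    if len(Q)<50: print(n,len(Q)); continue
    A=np.c_[Q[:,:2]-Q[:,:2].mean(0),np.ones(len(Q))]; pl=np.linalg.lstsq(A,Q[:,2],rcond=None)[0]
    hull=cv2.convexHull(Q[:,:2].astype(np.float32))[:,0]
    f=least_squares(lambda c:np.hypot(*(hull-c).T)-.08,[.556,.259],loss="soft_l1",f_scale=.001)
    print(n,len(Q),"tilt",pl[:2],"z",pl[2],"centre",f.x,"res",f.fun[:0],np.abs(np.hypot(*(hull-f.x).T)-.08).mean())
    b=blobs(p,f.x,.044,.061,zt,.8); print(b)
    cv2.imwrite(f"pics/h_{n}.png",cv2.resize(p["image"][110:260,190:390] if n=="side" else p["image"][150:300,170:370],None,fx=3.5,fy=3.5,interpolation=cv2.INTER_CUBIC))
E
```

```text
time: 12.78
tcp_pos: [0.5567, 0.2555, 0.1676]
orientation: [-1.598, -2.703, -0.003]
ft_force: [-0.6, -0.4, -6.2]
width: 0.044
grasp_force: 45.0
t 12.78 tcp [0.5567 0.2555 0.1676] yaw of tool y(deg) 28.83 z [-0.0008  0.0024 -1.    ] F [-0.5864 -0.3965 -6.1991] w 0.044 g 45.0
side 765 tilt [0.0033 0.0013] z 0.1629734316868206 centre [0.5597 0.2485] res [] 0.0011044909418455318
[(np.int32(76), array([0.5663, 0.2948])), (np.int32(4), array([0.5091, 0.266 ])), (np.int32(3), array([0.611 , 0.2396]))]
top 583 tilt [0.0012 0.0056] z 0.16128987244320886 centre [0.5577 0.2547] res [] 0.0018358675848313586
[(np.int32(55), array([0.5085, 0.2381])), (np.int32(54), array([0.5187, 0.2912])), (np.int32(34), array([0.6059, 0.2733]))]
```

View pics/h_side.png

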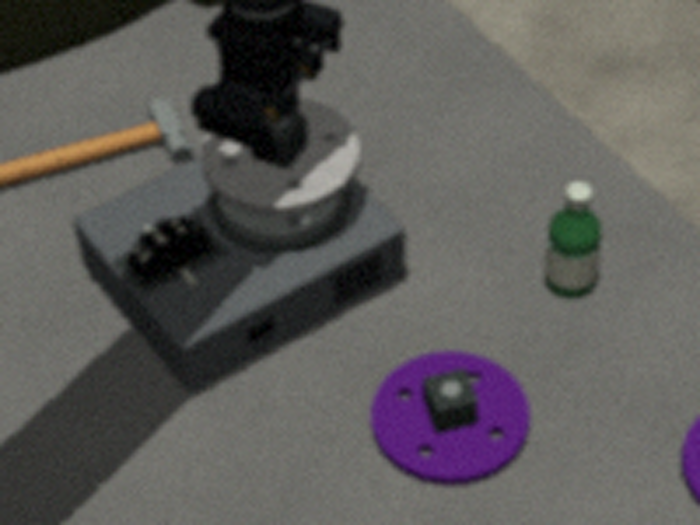

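```bash
cat > chk.py <<'E'
from m import *
def med(n=4):
    T=[]
    for _ in range(n):
        p=camera("top"); T.append(monitor.read_state()["tcp_pos"])
    print("tcp",np.mean(T,0),np.std(T,0)); status(); zt=np.mean(T,0)[2]-.005
    b=None
    for n,hc in(("side",(.5568,.2573)),("top",(.556,.2586))):
        p=camera(n); C=cloud(p); m=(np.hypot(C[...,0]-.556,C[...,1]-.259)<.1)&(abs(C[...,2]-zt)<.004)
        hull=cv2.convexHull(C[m][:,:2].astype(np.float32))[:,0]
        f=least_squares(lambda c:np.hypot(*(hull-c).T)-.08,[.556,.259],loss="soft_l1",f_scale=.001)
        print(n,"disc",f.x,"hub seen by it",hc, "holes",[(x[0],x[1]) for x in blobs(p,f.x,.046,.059,zt,.8)])
med()
E
python3 -m jog '[{"offset":[-0.001,0.0025,0],"rot":[0,0,0]},{"offset":[-0.001,0.0025,0],"rot":[0,0,0]},{"offset":[0,0,-0.005],"rot":[0,0,0]},{"offset":[0,0,-0.005],"rot":[0,0,0]},{"offset":[0,0,-0.004],"rot":[0,0,0]},{"offset":[0,0,0],"rot":[0,0,0]},{"offset":[0,0,0],"rot":[0,0,0]},{"offset":[0,0,0],"rot":[0,0,0]},{"offset":[0,0,0],"rot":[0,0,0]},{"offset":[0,0,0],"rot":[0,0,0]}]'; python3 chk.py
```

```text
time: 13.72
tcp_pos: [0.5543, 0.2609, 0.153]
orientation: [-1.596, -2.703, -0.001]
ft_force: [-0.1, 0.2, -5.4]
width: 0.0438
grasp_force: 45.0
tcp [0.5542 0.2609 0.1529] [0.     0.     0.0001]
t 13.92 tcp [0.5542 0.2609 0.1529] yaw of tool y(deg) 28.88 z [-0.0019  0.002  -1.    ] F [ 0.3017 -0.5929 -5.4338] w 0.044 g 45.0
side disc [0.5572 0.2539] hub seen by it (0.5568, 0.2573) holes [(np.int32(58), array([0.5624, 0.3001])), (np.int32(5), array([0.5059, 0.2717])), (np.int32(4), array([0.6075, 0.243 ]))]
top disc [0.5551 0.2602] hub seen by it (0.556, 0.2586) holes [(np.int32(39), array([0.5167, 0.2961])), (np.int32(39), array([0.506 , 0.2437])), (np.int32(25), array([0.6037, 0.279 ]))]
```

```bash
python3 -m jog '[{"offset":[0,0,-0.003],"rot":[0,0,0]},{"offset":[0,0,-0.003],"rot":[0,0,0]},{"offset":[0,0,-0.003],"rot":[0,0,0]},{"offset":[0,0,-0.002],"rot":[0,0,0]},{"offset":[0,0,-0.002],"rot":[0,0,0]},{"offset":[0,0,-0.002],"rot":[0,0,0]},{"offset":[0,0,-0.002],"rot":[0,0,0]},{"offset":[0,0,-0.002],"rot":[0,0,0]},{"offset":[0,0,0],"rot":[0,0,0]},{"offset":[0,0,0],"rot":[0,0,0]}]'; python3 chk.py
```

```text
time: 14.85
tcp_pos: [0.554, 0.2609, 0.1335]
orientation: [-1.596, -2.703, -0.0]
ft_force: [-0.3, -0.5, -5.3]
width: 0.0441
grasp_force: 45.0
tcp [0.5542 0.261  0.1338] [0.     0.     0.0001]
t 15.05 tcp [0.5542 0.261  0.1339] yaw of tool y(deg) 28.88 z [-0.0019  0.002  -1.    ] F [ 1.082  -0.0369 -5.682 ] w 0.0442 g 45.0
side disc [0.5569 0.2538] hub seen by it (0.5568, 0.2573) holes [(np.int32(62), array([0.5634, 0.3002])), (np.int32(8), array([0.5071, 0.2725])), (np.int32(5), array([0.6071, 0.2424]))]
top disc [0.555  0.2598] hub seen by it (0.556, 0.2586) holes [(np.int32(39), array([0.5059, 0.2431])), (np.int32(36), array([0.5162, 0.2956])), (np.int32(24), array([0.604 , 0.2786]))]
```

Underside now below the stud tips with no contact force; continue down.

```bash
python3 -m jog '[{"offset":[0,0,-0.002],"rot":[0,0,0]},{"offset":[0,0,-0.002],"rot":[0,0,0]},{"offset":[0,0,-0.002],"rot":[0,0,0]},{"offset":[0,0,-0.002],"rot":[0,0,0]},{"offset":[0,0,-0.002],"rot":[0,0,0]},{"offset":[0,0,-0.001],"rot":[0,0,0]},{"offset":[0,0,-0.001],"rot":[0,0,0]},{"offset":[0,0,0],"rot":[0,0,0]},{"offset":[0,0,0],"rot":[0,0,0]},{"offset":[0,0,0],"rot":[0,0,0]}]'; python3 chk.py
```

```text
time: 15.98
tcp_pos: [0.5541, 0.2609, 0.1218]
orientation: [-1.596, -2.703, -0.001]
ft_force: [-0.2, 0.0, -6.2]
width: 0.0436
grasp_force: 45.0
tcp [0.5542 0.2609 0.1218] [0. 0. 0.]
t 16.18 tcp [0.5541 0.2609 0.1218] yaw of tool y(deg) 28.88 z [-0.0021  0.0019 -1.    ] F [-0.8787 -0.4036 -5.4248] w 0.0437 g 45.0
side disc [0.5563 0.2535] hub seen by it (0.5568, 0.2573) holes [(np.int32(61), array([0.562 , 0.3001])), (np.int32(9), array([0.507, 0.274])), (np.int32(7), array([0.6081, 0.2441]))]
top disc [0.5539 0.2606] hub seen by it (0.556, 0.2586) holes [(np.int32(41), array([0.5145, 0.2952])), (np.int32(37), array([0.5054, 0.2418])), (np.int32(21), array([0.6027, 0.2779]))]
```

```bash
python3 -m jog '[{"offset":[0,0,-0.0005],"rot":[0,0,0]},{"offset":[0,0,-0.0005],"rot":[0,0,0]},{"offset":[0,0,-0.0005],"rot":[0,0,0]},{"offset":[0,0,-0.0005],"rot":[0,0,0]},{"offset":[0,0,-0.0003],"rot":[0,0,0]},{"offset":[0,0,0],"rot":[0,0,0]},{"offset":[0,0,0],"rot":[0,0,0]},{"offset":[0,0,0],"rot":[0,0,0]},{"offset":[0,0,0],"rot":[0,0,0]},{"offset":[0,0,0],"rot":[0,0,0]}]'
```

```text
time: 17.12
tcp_pos: [0.5541, 0.2609, 0.12]
orientation: [-1.596, -2.703, -0.001]
ft_force: [-3.4, -0.9, 2.3]
width: 0.0441
grasp_force: 45.0
```

```bash
python3 -m jog '[{"offset":[0,0,0],"rot":[0,0,0]},{"offset":[0,0,0],"rot":[0,0,0]},{"offset":[0,0,0],"rot":[0,0,0]},{"offset":[0,0,0],"rot":[0,0,0]},{"offset":[0,0,0],"rot":[0,0,0]},{"offset":[0,0,0],"rot":[0,0,0]},{"offset":[0,0,0.02],"rot":[0,0,0]},{"offset":[0,0,0.03],"rot":[0,0,0]},{"offset":[0,0,0.03],"rot":[0,0,0]},{"offset":[0,0,0.03],"rot":[0,0,0]}]' 0
python3 -m jog '[{"offset":[0.01,-0.03,0],"rot":[0,0,0.1]},{"offset":[0.01,-0.03,0],"rot":[0,0,0.1]},{"offset":[0.01,-0.03,0],"rot":[0,0,0.1]},{"offset":[0.01,-0.03,0],"rot":[0,0,0.1]},{"offset":[0.01,-0.03,0],"rot":[0,0,0.1]},{"offset":[0.01,-0.03,0],"rot":[0,0,0.1]},{"offset":[0,-0.03,0],"rot":[0,0,0.1]},{"offset":[0,-0.03,0],"rot":[0,0,0.1]},{"offset":[0,0,0],"rot":[0,0,0.1]},{"offset":[0,0,0],"rot":[0,0,0.1]}]'
cat > wh.py <<'E'
from m import *
status(); out=np.zeros((560,800,3),np.uint8); X0=0
th=.03; e=np.array([np.cos(th),np.sin(th)]); W=np.array([.4225,.2555])
for i,n in enumerate(("top","side")):
    p=camera(n); g=p["image"].min(2).astype(float); R=np.array(p["R"]); o=-R.T@np.array(p["t"])
    # score each wheel turn by the brightness at the modelled pip faces, along the rim centre line
    phi=np.arange(-.9,.9,.02); prof=[]
    for f in phi:
        P=[np.r_[W+e*.040*np.sin(f)+np.array([-e[1],e[0]])*s,.085+.040*np.cos(f)] for s in np.linspace(-.009,.009,9)]
        q=px(p,P).astype(np.float32); prof.append(cv2.remap(g.astype(np.float32),q[None,:,0],q[None,:,1],cv2.INTER_LINEAR).mean())
    prof=np.array(prof); pk=[(round(phi[k],2),round(prof[k])) for k in range(1,len(phi)-1) if prof[k]>=prof[k-1] and prof[k]>prof[k+1] and prof[k]>np.median(prof)+3]
    print(n,"peaks (rim angle + toward hub, brightness)",pk)
    print("disc top",circ(p,(.556,.259),.1,.111,.119)[:3:2])
    a=p["image"][195:285,215:290] if n=="top" else p["image"][130:205,210:310]
    w=400; a=cv2.resize(a,(w,int(a.shape[0]*w/a.shape[1])),interpolation=cv2.INTER_CUBIC); out[:a.shape[0],i*400:i*400+400]=a[:560]
import sys; cv2.imwrite("pics/%s.png"%sys.argv[1],out)
E
python3 wh.py w3
```

```text
time: 17.95
tcp_pos: [0.5538, 0.2608, 0.2302]
orientation: [-1.596, -2.702, -0.0]
ft_force: [0.2, 0.5, 0.2]
width: 0.0943
grasp_force: 0.0
time: 18.78
tcp_pos: [0.6142, 0.0189, 0.2293]
orientation: [-0.102, -3.137, 0.002]
ft_force: [0.7, 0.2, -0.6]
width: 0.095
grasp_force: 0.0
t 18.78 tcp [0.6142 0.0189 0.2293] yaw of tool y(deg) 86.28 z [-0.0026 -0.0009 -1.    ] F [ 0.6808  0.2144 -0.646 ] w 0.095 g 0.0
top peaks (rim angle + toward hub, brightness) [(np.float64(-0.28), 104), (np.float64(0.34), 82)]
disc top (array([0.556, 0.26 ]), array([0.5534, 0.2596, 0.1143]))
side peaks (rim angle + toward hub, brightness) [(np.float64(-0.22), 107), (np.float64(0.36), 90)]
disc top (array([0.5476, 0.2548]), array([0.5513, 0.2475, 0.1153]))
```

View pics/w3.png

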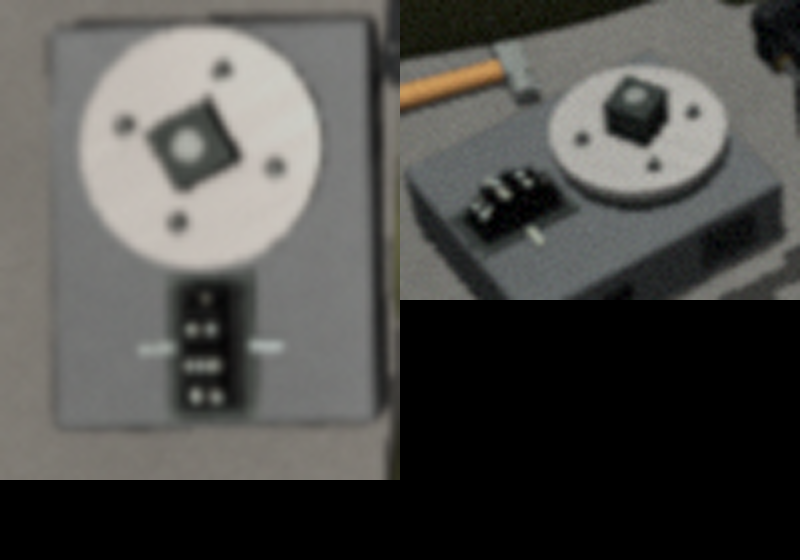

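```bash
python3 -m jog '[{"offset":[-0.0194,0.0237,0],"rot":[0,0,0.009]},{"offset":[-0.0194,0.0237,0],"rot":[0,0,0.009]},{"offset":[-0.0194,0.0237,0],"rot":[0,0,0.009]},{"offset":[-0.0194,0.0237,0],"rot":[0,0,0.009]},{"offset":[-0.0194,0.0237,0],"rot":[0,0,0.009]},{"offset":[-0.0194,0.0237,0],"rot":[0,0,0.009]},{"offset":[-0.0194,0.0237,0],"rot":[0,0,0.009]},{"offset":[-0.0194,0.0237,0],"rot":[0,0,0.01]},{"offset":[-0.0194,0.0237,0],"rot":[0,0,0.01]},{"offset":[-0.0194,0.0237,0],"rot":[0,0,0.01]}]' 0
python3 -m jog '[{"offset":[0,0,0],"rot":[0,-0.05,0]},{"offset":[0,0,0],"rot":[0,-0.05,0]},{"offset":[0,0,0],"rot":[0,-0.05,0]},{"offset":[0,0,-0.02],"rot":[0,0,0]},{"offset":[0,0,-0.02],"rot":[0,0,0]},{"offset":[0,0,-0.02],"rot":[0,0,0]},{"offset":[0,0,-0.01],"rot":[0,0,0]},{"offset":[0,0,0],"rot":[0,0,0]},{"offset":[0,0,0],"rot":[0,0,0]},{"offset":[0,0,0],"rot":[0,0,0]}]'
python3 -c "
from m import *
status()"
```

```text
time: 19.72
tcp_pos: [0.4188, 0.2592, 0.2295]
orientation: [0.038, -3.139, 0.001]
ft_force: [1.0, 0.6, 0.2]
width: 0.0946
grasp_force: 0.0
time: 20.55
tcp_pos: [0.4208, 0.2584, 0.1608]
orientation: [-0.038, 2.992, -0.003]
ft_force: [0.0, 0.4, 0.6]
width: 0.095
grasp_force: 0.0
t 20.55 tcp [0.4208 0.2584 0.1608] yaw of tool y(deg) 91.45 z [ 0.1486 -0.0002 -0.9889] F [0.0116 0.3526 0.6276] w 0.095 g 0.0
```

```bash
python3 -m jog '[{"offset":[0,-0.003,-0.01],"rot":[0,0,0]},{"offset":[0,0,-0.015],"rot":[0,0,0]},{"offset":[0,0,-0.015],"rot":[0,0,0]},{"offset":[0,0,-0.012],"rot":[0,0,0]},{"offset":[0,0,-0.007],"rot":[0,0,0]},{"offset":[0,0,-0.003],"rot":[0,0,0]},{"offset":[0,0,0],"rot":[0,0,0]},{"offset":[0,0,0],"rot":[0,0,0]},{"offset":[0,0,0],"rot":[0,0,0]},{"offset":[0,0,0],"rot":[0,0,0]}]' 0.5
python3 -m jog '[{"offset":[0,0,0],"rot":[0,0,0]},{"offset":[0,0,0],"rot":[0,0,0]},{"offset":[0,0,0],"rot":[0,0,0]},{"offset":[0,0,0],"rot":[0,0,0]},{"offset":[0,0,0],"rot":[0,0,0]},{"offset":[0,0,0],"rot":[0,0,0]},{"offset":[0,0,0],"rot":[0,0,0]},{"offset":[0,0,0],"rot":[0,0,0]},{"offset":[0,0,0],"rot":[0,0,0]},{"offset":[0,0,0],"rot":[0,0,0]}]' 1 30
```

```text
time: 21.38
tcp_pos: [0.4207, 0.2552, 0.0983]
orientation: [-0.039, 2.993, -0.004]
ft_force: [-0.3, -0.7, 0.4]
width: 0.0474
grasp_force: 0.0
time: 22.22
tcp_pos: [0.4201, 0.2546, 0.0975]
orientation: [-0.039, 2.994, -0.006]
ft_force: [-1.1, -4.0, 3.1]
width: 0.025
grasp_force: 30.0
```

```bash
python3 -m jog '[{"offset":[0.0005,0,0],"rot":[0,0.0375,0]},{"offset":[0.0005,0,0],"rot":[0,0.0375,0]},{"offset":[0.0005,0,0],"rot":[0,0.0375,0]},{"offset":[0.0006,0,0],"rot":[0,0.0375,0]},{"offset":[0.0006,0,0],"rot":[0,0.0375,0]},{"offset":[0.0006,0,0],"rot":[0,0.0375,0]},{"offset":[0.0005,0,0],"rot":[0,0.0375,0]},{"offset":[0.0005,0,0],"rot":[0,0.0375,0]},{"offset":[0,0,0],"rot":[0,0,0]},{"offset":[0,0,0],"rot":[0,0,0]}]'
python3 -m jog '[{"offset":[0,0,0],"rot":[0,0,0]},{"offset":[0,0,0],"rot":[0,0,0]},{"offset":[0,0,0],"rot":[0,0,0]},{"offset":[0,0,0],"rot":[0,0,0]},{"offset":[0,0,0],"rot":[0,0,0]},{"offset":[0,0,0.02],"rot":[0,0,0]},{"offset":[0,0,0.03],"rot":[0,0,0]},{"offset":[0,0,0.03],"rot":[0,0,0]},{"offset":[0,0,0.03],"rot":[0,-0.08,0]},{"offset":[0,0,0.03],"rot":[0,-0.07,0]}]' 0
python3 -m jog '[{"offset":[0.005,-0.03,0.01],"rot":[0,0,0]},{"offset":[0.005,-0.03,0],"rot":[0,0,0]},{"offset":[0.005,-0.03,0],"rot":[0,0,0]},{"offset":[0.005,-0.03,0],"rot":[0,0,0]},{"offset":[0.005,-0.03,0],"rot":[0,0,0]},{"offset":[0.005,-0.03,0],"rot":[0,0,0]},{"offset":[0.005,-0.03,0],"rot":[0,0,0]},{"offset":[0.005,-0.03,0],"rot":[0,0,0]},{"offset":[0.005,-0.03,0],"rot":[0,0,0]},{"offset":[0,0,0],"rot":[0,0,0]}]'
python3 wh.py w4
```

```text
time: 23.05
tcp_pos: [0.424, 0.2547, 0.0975]
orientation: [0.039, -2.986, 0.0]
ft_force: [-3.2, -3.8, 4.9]
width: 0.0249
grasp_force: 30.0
time: 23.88
tcp_pos: [0.4249, 0.2548, 0.2387]
orientation: [-0.04, 3.141, -0.001]
ft_force: [-0.6, 0.5, -0.5]
width: 0.0864
grasp_force: 0.0
time: 24.72
tcp_pos: [0.4698, -0.0189, 0.2473]
orientation: [0.033, -3.139, 0.005]
ft_force: [-0.7, 0.1, 0.5]
width: 0.095
grasp_force: 0.0
t 24.72 tcp [ 0.4698 -0.0189  0.2473] yaw of tool y(deg) 91.22 z [-0.0022 -0.0029 -1.    ] F [-0.656   0.1138  0.5017] w 0.095 g 0.0
top peaks (rim angle + toward hub, brightness) [(np.float64(-0.48), 87), (np.float64(0.0), 99), (np.float64(0.62), 79)]
disc top (array([0.5445, 0.261 ]), array([0.5544, 0.2594, 0.1144]))
side peaks (rim angle + toward hub, brightness) [(np.float64(-0.52), 84), (np.float64(0.08), 102), (np.float64(0.7), 70)]
disc top (array([0.5197, 0.2483]), array([0.51  , 0.2497, 0.1153]))
```

View pics/w4.png

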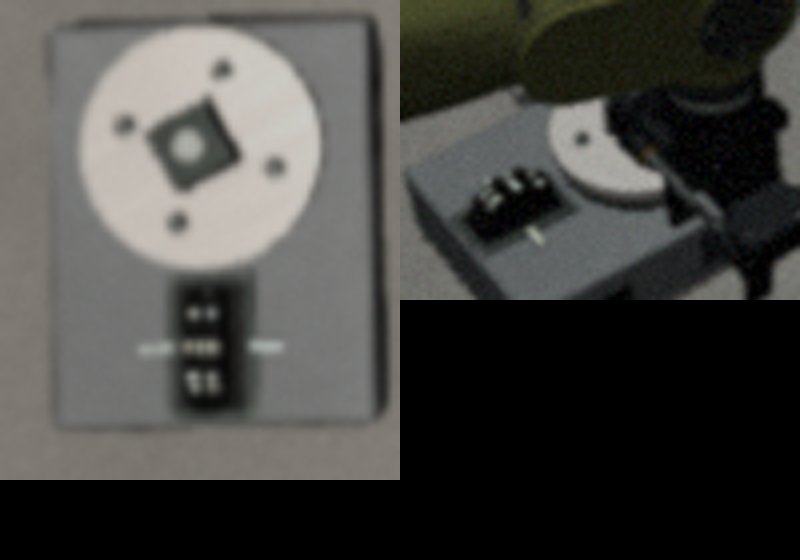

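Run:
```python
from m import *
g=0
for _ in range(8): p=camera("top"); g=g+p["image"].min(2).astype(np.float32)/8
S=8; G=cv2.resize(g[235:285,230:275],None,fx=S,fy=S,interpolation=cv2.INTER_CUBIC)
th=.03; e=np.array([np.cos(th),np.sin(th)]); n=np.array([-e[1],e[0]]); W=np.array([.4225,.2555])
def prof(xs,zs,ss):
    o=[]
    for x,z in zip(xs,zs):
        q=px(p,[np.r_[W+e*x+n*s,z] for s in ss]).astype(np.float32); o.append(cv2.remap(g,q[None,:,0],q[None,:,1],cv2.INTER_LINEAR).mean())
    return np.array(o)
def cen(t,v):
    k=np.argmax(v); sl=slice(max(k-7,0),k+8); w=np.clip(v[sl]-np.percentile(v,30),0,None); return (t[sl]*w).sum()/w.sum()
x=np.arange(-.015,.0151,.0005)
for ss in(np.linspace(.022,.03,9),-np.linspace(.022,.03,9)): print("mark x rel W",cen(x,prof(x,x*0+.085,ss)))
f=np.arange(-.3,.31,.01)
for f0 in(-.6,0,.6): print("pip angle",f0,cen(f+f0,prof(.04*np.sin(f+f0),.085+.04*np.cos(f+f0),np.linspace(-.009,.009,9)))-f0)
```

```text
mark x rel W -0.002240210790468554
mark x rel W -0.001357074176083018
pip angle -0.6 0.11902991600526114
pip angle 0 0.005317845720806537
pip angle 0.6 0.0262479634979792
```

```bash
python3 -m jog '[{"offset":[-0.005,0.0274,0],"rot":[0,0.005,0]},{"offset":[-0.005,0.0274,0],"rot":[0,0.005,0]},{"offset":[-0.005,0.0274,0],"rot":[0,0.005,0]},{"offset":[-0.005,0.0274,0],"rot":[0,0.005,0]},{"offset":[-0.005,0.0274,0],"rot":[0,0.005,0]},{"offset":[-0.005,0.0274,0],"rot":[0,0.005,0]},{"offset":[-0.005,0.0274,0],"rot":[0,0.005,0]},{"offset":[-0.005,0.0274,0],"rot":[0,0.005,0]},{"offset":[-0.005,0.0274,0],"rot":[0,0.005,0]},{"offset":[-0.003,0.0274,0],"rot":[0,0.003,0]}]' 0
python3 -m jog '[{"offset":[0,0,0],"rot":[0,0,0]},{"offset":[0,0,-0.02],"rot":[0,0,0]},{"offset":[0,0,-0.03],"rot":[0,0,0]},{"offset":[0,0,-0.02],"rot":[0,0,0]},{"offset":[0,0,-0.01],"rot":[0,0,0]},{"offset":[0,0,0],"rot":[0,0,0]},{"offset":[0,0,0],"rot":[0,0,0]},{"offset":[0,0,0],"rot":[0,0,0]},{"offset":[0,0,0],"rot":[0,0,0]},{"offset":[0,0,0],"rot":[0,0,0]}]' 0.3
python3 -c "
from m import *
status()"
```

```text
time: 26.05
tcp_pos: [0.4205, 0.2606, 0.2475]
orientation: [0.042, -3.091, 0.001]
ft_force: [0.4, 0.7, 0.3]
width: 0.0954
grasp_force: 0.0
time: 26.88
tcp_pos: [0.4223, 0.2592, 0.169]
orientation: [0.04, -3.093, -0.001]
ft_force: [-0.4, -0.2, -0.3]
width: 0.0667
grasp_force: 0.0
t 26.88 tcp [0.4223 0.2592 0.169 ] yaw of tool y(deg) 91.5 z [-0.0481  0.0001 -0.9988] F [-0.4043 -0.2319 -0.2875] w 0.0667 g 0.0
```

```bash
python3 -m jog '[{"offset":[0,-0.0045,-0.01],"rot":[0,0,0]},{"offset":[0,0,-0.015],"rot":[0,0,0]},{"offset":[0,0,-0.015],"rot":[0,0,0]},{"offset":[0,0,-0.015],"rot":[0,0,0]},{"offset":[0,0,-0.01],"rot":[0,0,0]},{"offset":[0,0,-0.006],"rot":[0,0,0]},{"offset":[0,0,0],"rot":[0,0,0]},{"offset":[0,0,0],"rot":[0,0,0]},{"offset":[0,0,0],"rot":[0,0,0]},{"offset":[0,0,0],"rot":[0,0,0]}]' 0.5
python3 -m jog '[{"offset":[0,0,0],"rot":[0,0,0]},{"offset":[0,0,0],"rot":[0,0,0]},{"offset":[0,0,0],"rot":[0,0,0]},{"offset":[0,0,0],"rot":[0,0,0]},{"offset":[0,0,0],"rot":[0,0,0]},{"offset":[0,0,0],"rot":[0,0,0]},{"offset":[0,0,0],"rot":[0,0,0]},{"offset":[0,0,0],"rot":[0,0,0]},{"offset":[0,0,0],"rot":[0,0,0]},{"offset":[0,0,0],"rot":[0,0,0]}]' 1 30
python3 -m jog '[{"offset":[-0.0003,0,0],"rot":[0,-0.02,0]},{"offset":[-0.0003,0,0],"rot":[0,-0.02,0]},{"offset":[-0.0003,0,0],"rot":[0,-0.02,0]},{"offset":[-0.0003,0,0],"rot":[0,-0.02,0]},{"offset":[-0.0002,0,0],"rot":[0,-0.02,0]},{"offset":[0,0,0],"rot":[0,0,0]},{"offset":[0,0,0],"rot":[0,0,0]},{"offset":[0,0,0],"rot":[0,0,0]},{"offset":[0,0,0],"rot":[0,0,0]},{"offset":[0,0,0],"rot":[0,0,0]}]'
python3 -m jog '[{"offset":[0,0,0],"rot":[0,0,0]},{"offset":[0,0,0],"rot":[0,0,0]},{"offset":[0,0,0],"rot":[0,0,0]},{"offset":[0,0,0],"rot":[0,0,0]},{"offset":[0,0,0],"rot":[0,0,0]},{"offset":[0,0,0.02],"rot":[0,0,0]},{"offset":[0,0,0.03],"rot":[0,0,0]},{"offset":[0,0,0.03],"rot":[0,0,0]},{"offset":[0,0,0.03],"rot":[0,0,0]},{"offset":[0,0,0.03],"rot":[0,0,0]}]' 0
python3 -m jog '[{"offset":[0.015,-0.03,0.01],"rot":[0,0,0]},{"offset":[0.015,-0.03,0],"rot":[0,0,0]},{"offset":[0.015,-0.03,0],"rot":[0,0,0]},{"offset":[0.015,-0.03,0],"rot":[0,0,0]},{"offset":[0.015,-0.03,0],"rot":[0,0,0]},{"offset":[0.015,-0.03,0],"rot":[0,0,0]},{"offset":[0.015,-0.03,0],"rot":[0,0,0]},{"offset":[0.015,-0.03,0],"rot":[0,0,0]},{"offset":[0.015,-0.03,0],"rot":[0,0,0]},{"offset":[0,0,0],"rot":[0,0,0]}]'
python3 wh.py w5
```

```text
time: 27.72
tcp_pos: [0.4221, 0.2547, 0.0974]
orientation: [0.041, -3.092, -0.0]
ft_force: [0.1, 0.1, 0.2]
width: 0.0475
grasp_force: 0.0
time: 28.55
tcp_pos: [0.4215, 0.2546, 0.0965]
orientation: [0.04, -3.091, 0.0]
ft_force: [0.0, 1.9, 1.5]
width: 0.0248
grasp_force: 30.0
time: 29.38
tcp_pos: [0.4202, 0.2545, 0.0964]
orientation: [-0.04, 3.092, -0.002]
ft_force: [2.2, 2.1, -0.3]
width: 0.0247
grasp_force: 30.0
time: 30.22
tcp_pos: [0.4195, 0.2541, 0.2376]
orientation: [-0.041, 3.093, -0.004]
ft_force: [0.2, 0.3, -0.2]
width: 0.0861
grasp_force: 0.0
time: 31.05
tcp_pos: [0.5563, -0.0201, 0.246]
orientation: [-0.033, 3.092, -0.006]
ft_force: [-0.4, -0.3, 1.2]
width: 0.0949
grasp_force: 0.0
t 31.05 tcp [ 0.5563 -0.0201  0.246 ] yaw of tool y(deg) 91.22 z [ 0.049  -0.0034 -0.9988] F [-0.4303 -0.3124  1.1762] w 0.0949 g 0.0
top peaks (rim angle + toward hub, brightness) [(np.float64(-0.68), 72), (np.float64(-0.08), 113), (np.float64(0.52), 84)]
disc top (array([0.5447, 0.2611]), array([0.5541, 0.2601, 0.1143]))
side peaks (rim angle + toward hub, brightness) [(np.float64(-0.68), 95), (np.float64(-0.02), 110), (np.float64(0.58), 65)]
disc top (array([0.5461, 0.258 ]), array([0.5515, 0.2466, 0.1153]))
```

View pics/w5.png

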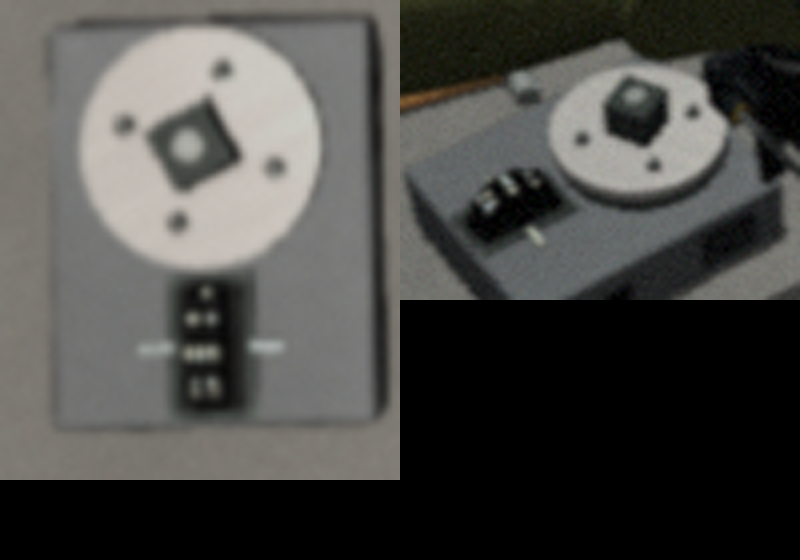

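The disc lies flat on the hub with its four holes over the studs. The three-pip face is uppermost to within about 0.05 rad, and the gripper is clear of everything.

```bash
python3 -c "
from station import ticket
print(ticket.close_job())"
```

```text
the job is handed in; nothing more can be done
None
```

The job is handed in at about 31 s of the 64 s allowed (no verdict came back): the aluminium disc was lowered over the four studs and lies flat on the hub, the thumbwheel stands at three pips (about 1.19 rad by the cameras), the gripper is clear, and I did not go near the bottle, hammer or offcut.

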